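Fetch the honey from behind the pepper mill and the spice jar

TASK

Fetch the honey jar from the back of the wooden caddy: the pepper mill and the spice jar wedge it in, so first stand both of them on the rectangular cork mat, and only when both stand there move the honey upright to the middle of the round cork coaster. Then put the mill and the spice jar back upright in the caddy, each on the very seat where it stood before. Knock nothing over and leave the tin, the mug and the garlic where they are.

Things in the scene. Friction and masses are not known exactly. Their poses are not given: they have to be found in the camera images.
- caddy: Dark wooden open caddy, fixed, 150 (x) x 200 (y) mm. Origin: centre of underside; x to its back wall, y left. Floor top at z 8 mm; back wall 70 high, inner face at x +65; cheeks 22 high at y +-96; front lip 14 high at x -71. Pale flush inlays, 60 mm, mark the seats: left (0, 58), right (0, -58), back (24, 0). Left and right things are gripped along caddy x.
- honey: Honey jar with red lid, 86 mm tall, 0.36 kg; oval body 56 mm wide along its own x, 62 mm along its y; lid 56 mm diameter. Origin: centre of its underside, z up. Starts on the caddy's back seat, its own x within 0.15 rad of the caddy's y line, 10 mm from the back wall: grip it with fingers closing along the caddy's y.
- mill: Turned dark wooden pepper mill, 170 mm tall, foot 58 mm diameter, 0.18 kg. Round head of at most 48 mm diameter from 123 to 159 mm above the foot (does not turn), small knob on top. Origin: centre of its underside, z up. At the start on the left or the right seat of the caddy. Can be gripped by the head about 140 mm above the foot.
- spice: Glass spice jar with a dark cap (greenish on top), 105 mm tall, 44 mm diameter all the way up, 0.11 kg. Origin: centre of its underside, z up. At the start on the other of the left and right seats.
- mat: Rectangular cork mat, 140 (x) x 210 (y) x 10 mm, fixed (on the left its lower 4 mm are let into the steel drainer deck), lying to the left or to the right of the caddy: the side area where the mill and the spice jar are to stand meanwhile. Origin: centre of its underside.
- coaster: Round cork coaster, 110 mm diameter, 10 mm thick, fixed (lower 4 mm let into the steel deck if it is on the left), on the other side of the caddy: the honey goes to its middle. Origin: centre of its underside.
- tin: Bystander: food tin, 75 mm diameter, 110 mm tall, behind and left of the caddy. Origin: centre of its underside. Leave it alone.
- mug: Bystander: blue and white mug, 88 x 117 mm with its handle, 89 mm tall, behind and right of the caddy. Origin: centre of its underside. Leave it alone. Above it hangs a wall cupboard from 530 mm up, its front about 640 mm ahead of the base at y = 0 and 560 at y = -0.3, with a bar handle out to 520 at y = -0.36: swing wrists past it low and close in.
- garlic_bulb: Bystander: garlic bulb, about 60 mm wide and 58 mm tall, right of the caddy. Origin: centre of its underside. Leave it alone.

How it is judged (in metres and radians):
On the way, in this order (a step that is already met when the one before it is completed fails the run):
1. the mill and the spice jar both stand upright and released on the rectangular mat, the honey still in the caddy within 30 mm of its place (x of mill in the frame of mat between -0.06 and 0.06 m and y of mill in the frame of mat between -0.095 and 0.095 m and z of mill in the frame of mat between 0.006 and 0.016 m and linear speed of each of mill, spice below 0.02 m/s and angle between each of mill, spice's own z axis and vertical below 0.12 rad and contact force between the fingers and mill below 0.2 N and x of spice in the frame of mat between -0.06 and 0.06 m and y of spice in the frame of mat between -0.095 and 0.095 m and z of spice in the frame of mat between 0.006 and 0.016 m and contact force between the fingers and spice below 0.2 N and distance of honey from where it was at the start of the episode below 0.03 m), for 0.2 s.
2. the honey stands upright and released on the round coaster within 15 mm of its middle, mill and spice jar still on the mat (horizontal distance between honey and coaster below 0.015 m and z of honey in the frame of coaster between 0.006 and 0.016 m and linear speed of each of honey, mill, spice below 0.02 m/s and angle between each of honey, mill, spice's own z axis and vertical below 0.12 rad and contact force between the fingers and honey below 0.2 N and x of mill in the frame of mat between -0.06 and 0.06 m and y of mill in the frame of mat between -0.095 and 0.095 m and z of mill in the frame of mat between 0.006 and 0.016 m and contact force between the fingers and mill below 0.2 N and x of spice in the frame of mat between -0.06 and 0.06 m and y of spice in the frame of mat between -0.095 and 0.095 m and z of spice in the frame of mat between 0.006 and 0.016 m and contact force between the fingers and spice below 0.2 N), for 0.2 s.
At the end, for the whole second after the job is handed in: The honey stands upright within 15 mm of the middle of the round coaster; the mill and the spice jar stand upright in the caddy, each within 15 mm of where it stood at the start; all released and at rest (horizontal distance between honey and coaster below 0.015 m and z of honey in the frame of coaster between 0.006 and 0.016 m and linear speed of each of honey, mill, spice below 0.02 m/s and angle between each of honey, mill, spice's own z axis and vertical below 0.12 rad and contact force between the fingers and honey below 0.2 N and distance of each of mill, spice from where it was at the start of the episode below 0.015 m and contact force between the fingers and mill below 0.2 N and contact force between the fingers and spice below 0.2 N); the robot touches nothing.
It fails at once if a bystander (tin, mug, garlic) moved by more than 20 mm (distance of any of tin, mug, garlic_bulb from where it was at the start of the episode above 0.02 m).
It fails at once if the honey, the mill or the spice jar tipped by more than 45 degrees (angle between any of honey, mill, spice's own z axis and vertical above 0.785 rad).
It also fails if it takes over 136 s, if anything falls off the work surface, if the arm or the gripper's body presses on something with over 40 N, if the wrist force passes 120 N, or if a joint passes its speed limit or range.

ROBOT

A 6-joint arm with a two-finger parallel gripper is mounted at the origin on a cart in front of the work surface, level with it; the furniture and walls round the work are solid. World frame = base frame: x ahead of the robot, y to its left, z up, the work surface at z = 0. Lengths are in mm, angles in rad, forces in N, time in s.
With the tool pointing down it reaches from about 275 to 750 mm from the base axis. Payload 10.2 kg.
Tool frame: the origin (TCP) lies at the very end of the fingers, on their centre line; the grasp point (between the pads) lies 19 mm behind it; z points along the fingers, y is the line along which they close (so a half turn about z gives the same grasp; the last joint's range is limited). The gripper opens to 85 mm and grips with 20 to 120 N. Pads are 22 mm wide; open, the fingers measure 114 mm over their backs; the gripper's body (76 mm by 85 mm) begins 54 mm behind the grasp point. The pads swing forward as they close: fully open they stand 13 mm farther back than shut.
Start: joints at [1.067, 0.313, 1.498, -0, 1.331, -0.223], TCP at [145.503, 504.44, 231.294] pointing down, gripper open.
Joint ranges: [-2.94, 2.94], [-0.97, 2.17], [0.19, 2.56], [-1.23, 4.37], [0.02, 3.11], [-2.88, 2.88]. Speed limits (rad/s): [2.39, 2.39, 3.01, 3.14, 3.14, 3.14].

INTERFACE

Orientations are given as a unit quaternion [w, x, y, z].
In Python, from rig import * gives the robot as it stands. The module is installed in compiled form; this text tells all that it offers.
- The arm moves only by the shell command python3 -m crank 'ROWS' [FORCE]. ROWS is JSON, a list that holds one entry, the list of rows, each a list of 7 numbers: the shift along the tool's x, y, z in units of 25 mm (1.0 is 25 mm), then the turn, a rotation vector about the tool's x, y, z in units of 8 degrees (1.0 is 8 degrees), then the finger opening in mm, from 0 to 85.4. A call has exactly 8 rows; each row shifts and turns the commanded pose from where the row before left it, along the tool's axes as they then stand; what a row does not reach is not made up. A row lasts 1/10 s, in which the tool goes at most 50 mm and 8.59 degrees, less where a joint would pass 70% of its speed; a pose out of reach is approached as far as the arm can. A call is refused whole if a number of a shift passes 1 or a number of a turn 1, either way. A call with a gripper value outside its range is refused whole. The fingers move at their own pace and stop on an object; FORCE is the grip in N (left out, the last holds). Time passes only in rows, so rows that do not move let the fingers close, or fill a call up. It gives the time, the measured TCP pose, the force, the opening and the grip force at its end, in the units of the state.
- sense(): the state, without advancing time (a new reading comes with each control period).
- capture(name): name is "scene" or "top"; returns the picture (400x640x3 uint8, blue, green, red); there is no depth.
- camera_model(name): a dict with "fx", "fy", "cx", "cy" (pixels), "world_from_camera" (4x4, takes a point from camera to world coordinates). Camera axes: x right, y up, looking along -z (the intrinsics and any distortion apply to the point x, -y, -z); pixel columns grow to the right and rows downward; lengths in mm; the calibration is good to about 2 mm. A picture is of the moment at which its call begins. camera_model takes no time and is no camera call.
- finish_job(): hands the job in; it is judged then, once.
The state is a dict: "time_s": time; "joints": joint angles; "dq": joint speeds; "tau": joint torques, N m; "eef_pos": TCP position; "ee_rot": TCP orientation; "force": force on the tool from outside, world axes, zero at the start; "wrist_torque": the same for the moment, N m; "grip_width": opening from 0.0 (shut) to 1.0 (fully open); "grip_force": force on a finger pad.
Only numpy, scipy, OpenCV 4.12 (cv2) and the standard library are available. Lean on these libraries where they do the work, as an engineer would, in place of code of your own. Each camera call takes 0.05 s, during which the arm holds its last target. There are 200 camera calls.

## Working session

There is one attempt and no reset: what is moved stays moved. The work goes in short steps, Python scripts to look and compute and a shell command to move; the robot and the scene stay as the last step left them, time stands still between calls to the robot, and variables do not carry over. Pictures are saved under pics/ and viewed, at most 14 in all, crops included, and the job is handed in when it is done.

```bash
mkdir -p pics; python3 - <<'E'
from rig import *
import cv2,numpy as np
np.set_printoptions(precision=3,suppress=True)
for n in("scene","top"):
    cv2.imwrite(f"pics/{n}0.png",capture(n)); m=camera_model(n); print(n,{k:(np.array(v)) for k,v in m.items()})
print(sense())
E
```

```text
scene {'fx': array(365.218), 'fy': array(365.218), 'cx': array(321.838), 'cy': array(196.071), 'world_from_camera': array([[   0.888,    0.394,   -0.235,  339.315],
       [  -0.459,    0.777,   -0.431, -366.691],
       [   0.013,    0.491,    0.871,  842.773],
       [   0.   ,    0.   ,    0.   ,    1.   ]])}
top {'fx': array(494.501), 'fy': array(494.501), 'cx': array(323.981), 'cy': array(192.341), 'world_from_camera': array([[  -0.016,    0.99 ,   -0.143,  348.141],
       [  -1.   ,   -0.018,   -0.01 ,   35.025],
       [  -0.012,    0.143,    0.99 , 1522.803],
       [   0.   ,    0.   ,    0.   ,    1.   ]])}
{'time_s': 0.1, 'joints': array([ 1.067,  0.313,  1.498, -0.   ,  1.331, -0.223]), 'dq': array([ 0.   , -0.002, -0.001,  0.002,  0.001,  0.001]), 'tau': array([  0.003, -41.29 , -26.014,  -0.   ,   0.003,   0.   ]), 'eef_pos': array([145.393, 504.221, 230.808]), 'ee_rot': array([-0.   ,  0.14 ,  0.99 , -0.001]), 'force': array([-0.074,  0.165,  0.096]), 'wrist_torque': array([ 0.01 , -0.027,  0.024]), 'grip_force': 0.0, 'grip_width': 0.9978341428902495}
```

View pics/scene0.png

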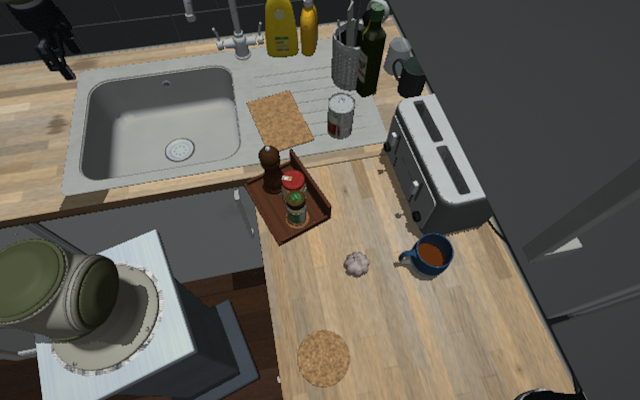

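View pics/top0.png

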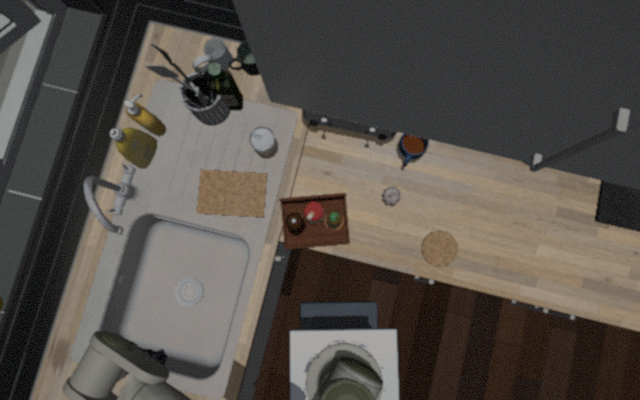

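```bash
python3 - <<'E'
import cv2,numpy as np
def crop(n,x0,y0,x1,y1,s,o,step=10):
    im=cv2.imread(f"pics/{n}0.png")[y0:y1,x0:x1]
    im=cv2.convertScaleAbs(cv2.resize(im,None,fx=s,fy=s,interpolation=cv2.INTER_CUBIC),alpha=1.5 if n=="top" else 1.3)
    for x in range(x0,x1,step):
        cv2.line(im,((x-x0)*s,0),((x-x0)*s,5),(0,255,0),1)
        cv2.putText(im,str(x),((x-x0)*s,14),0,.35,(0,255,255),1)
    for y in range(y0,y1,step):
        cv2.line(im,(0,(y-y0)*s),(5,(y-y0)*s),(0,255,0),1)
        cv2.putText(im,str(y),(6,(y-y0)*s+4),0,.35,(0,255,255),1)
    cv2.imwrite(o,im)
crop("scene",240,140,340,245,5,"pics/c1.png")
crop("top",190,160,355,255,4,"pics/c2.png")
E
```

```text
(no output)
```

View pics/c1.png

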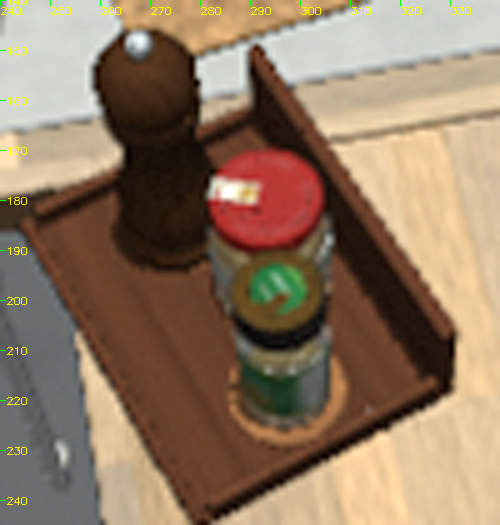

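View pics/c2.png

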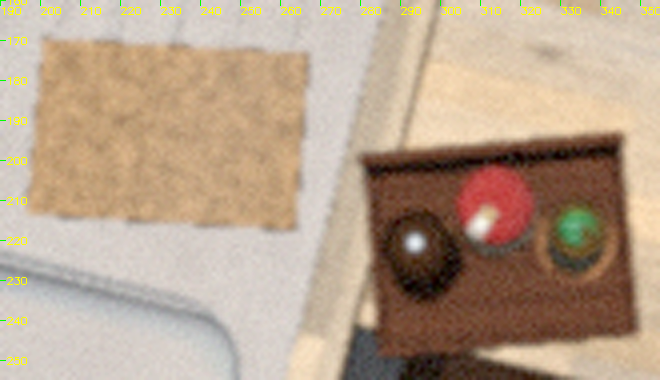

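```bash
cat > h.py <<'E'
import numpy as np,cv2
from rig import camera_model
np.set_printoptions(precision=1,suppress=True)
def ray(n,u,v):
    m=camera_model(n);T=np.array(m["world_from_camera"])
    d=T[:3,:3]@np.array([(u-m["cx"])/m["fx"],-(v-m["cy"])/m["fy"],-1]);return T[:3,3],d/np.linalg.norm(d)
def atz(n,u,v,z):
    o,d=ray(n,u,v);return o+d*(z-o[2])/d[2]
def tri(a,b):
    (o,d),(p,e)=ray("scene",*a),ray("top",*b)
    s=np.linalg.lstsq(np.c_[d,-e],p-o,rcond=None)[0]
    return (o+d*s[0]+p+e*s[1])/2,np.linalg.norm(o+d*s[0]-p-e*s[1])
E
python3 - <<'E'
from h import *
for k,a,b in [("knob",(267.5,148.5),(293.5,220.5)),("lid",(293,180),(313,210.5)),("cap",(295.3,198),(333,217.7)),("wallL",(291,149.5),(281,199)),("wallR",(330.5,206),(345,193)),("mat1",(248,107),(199.5,169.5))]:
    print(k,*tri(a,b))
print("mat",np.array([atz("top",*p,8) for p in [(199.5,169.5),(267,173.5),(263.5,217),(197,212.5)]]))
print("caddy",np.array([atz("top",*p,z) for p,z in [((281,199),70),((345,193),70),((348.5,241.5),14),((285,247.5),14)]]))
im=cv2.imread("pics/scene0.png")
for n,(x0,y0,x1,y1) in [("scene",(285,320,365,395)),("top",(410,220,470,275)),("scene",(240,85,320,155)),("top",(190,160,275,225))]:
    c=cv2.imread(f"pics/{n}0.png")[y0:y1,x0:x1]; b=cv2.GaussianBlur(c,(5,5),0)
    hsv=cv2.cvtColor(b,cv2.COLOR_BGR2HSV); s=hsv[...,1].astype(np.uint8)
    _,t=cv2.threshold(s,0,255,cv2.THRESH_OTSU)
    cs=max(cv2.findContours(t,0,1)[0],key=cv2.contourArea)
    e=cv2.fitEllipse(cs); r=cv2.minAreaRect(cs);print(n,e[0][0]+x0,e[0][1]+y0,e[1],"rect",r, cv2.contourArea(cs), atz(n,e[0][0]+x0,e[0][1]+y0,10))
E
```

```text
knob [467.7 133.4 168.2] 1.1588967132608123
lid [503.2  82.5  79.9] 0.10105815853593121
cap [480.9  24.   99.7] 3.5601781446830945
wallL [540.8 177.5  67.4] 0.4991381830431683
wallR [556.8 -13.3  58.8] 0.8869156989654694
mat1 [577.2 435.4   6.4] 135.77763878415846
mat [[646.  438.    8. ]
 [629.4 226.7   8. ]
 [493.6 237.5   8. ]
 [511.1 443.1   8. ]]
caddy [[540.3 177.3  70. ]
 [554.8 -12.8  70. ]
 [413.8 -22.   14. ]
 [398.9 171.2  14. ]]
scene 322.9189682006836 358.3768882751465 (51.27737808227539, 55.252716064453125) rect ((37.5, 38.5), (55.0, 51.0), 90.0) 2222.0 [ 387.4 -302.6   10. ]
top 439.3414497375488 248.3648338317871 (34.89802932739258, 35.268592834472656) rect ((29.5, 28.5), (35.0, 35.0), 90.0) 963.5 [ 388.5 -296.9   10. ]
scene 278.72069931030273 123.3780288696289 (55.93457794189453, 65.5719985961914) rect ((39.2802619934082, 38.15286636352539), (58.46486282348633, 56.320396423339844), 73.61045837402344) 2479.5 [563.9 320.2  10. ]
top 231.66537475585938 192.99504852294922 (49.679378509521484, 79.74076080322266) rect ((41.503074645996094, 32.944618225097656), (67.4515380859375, 44.2096061706543), 3.1798300743103027) 2827.5 [569.7 336.1  10. ]
```

```bash
cat > go.py <<'E'
import sys
from rig import sense
from h import *
from scipy.spatial.transform import Rotation as R
def plan(x,y,z,yaw):
    s=sense();q=s["ee_rot"];r=R.from_quat(q,scalar_first=True);p=s["eef_pos"]
    g=R.from_matrix(np.array([[np.sin(yaw),np.cos(yaw),0],[-np.cos(yaw),np.sin(yaw),0],[0,0,-1]]))
    t=np.degrees((r.inv()*g).as_rotvec())/8
    np.set_printoptions(precision=3,suppress=True)
    print("at",p,"turn units",t,"shift(now)",r.inv().apply(np.array([x,y,z])-p)/25,"shift(after turn)",g.inv().apply(np.array([x,y,z])-p)/25,"F",s["force"],"gw",s["grip_width"]*85.4,s["grip_force"],"t",s["time_s"])
if __name__=="__main__":plan(*map(float,sys.argv[1:5]))
E
python3 -m crank '[[[0,0,0,0,0,1,85],[0,0,0,0,0,1,85],[0,0,0,0,0,1,85],[0,0,0,0,0,1,85],[0,0,0,0,0,1,85],[0,0,0,0,0,1,85],[0,0,0,0,0,1,85],[0,0,0,0,0,1,85]]]' 30
python3 go.py 469 134 225 0.077
```

```text
time_s: 0.9
eef_pos: [145.4, 504.3, 231.0]
ee_rot: [0.0, 0.646, 0.764, -0.0]
force: [-0.1, -0.4, -0.5]
grip_width: 0.995
grip_force: 0.0Traceback (most recent call last):
  File "go.py", line 11, in <module>
    if __name__=="__main__":plan(*map(float,sys.argv[1:5]))
                            ~~~~^^^^^^^^^^^^^^^^^^^^^^^^^^^
  File "go.py", line 7, in plan
    g=R.from_matrix(np.array([[np.sin(yaw),np.cos(yaw),0],[-np.cos(yaw),np.sin(yaw),0],[0,0,-1]]))
  File "scipy/spatial/transform/_rotation.pyx", line 1143, in scipy.spatial.transform._rotation.Rotation.from_matrix
ValueError: Non-positive determinant (left-handed or null coordinate frame) in rotation matrix 0: [[ 0.1  1.   0. ]
 [-1.   0.1  0. ]
 [ 0.   0.  -1. ]].
```

```bash
sed -i 's/\[\[np.sin(yaw),np.cos(yaw),0\],\[-np.cos(yaw)/[[-np.sin(yaw),np.cos(yaw),0],[np.cos(yaw)/' go.py
python3 go.py 469 134 225 0.077
```

```text
at [145.411 504.298 230.952] turn units [-0.003  0.005  0.646] shift(now) [-16.76   10.297   0.243] shift(after turn) [-15.764  11.766   0.238] F [-0.051 -0.364 -0.494] gw 84.9723485148019 0.0 t 0.9
```

```bash

python3 -m crank '[[[0,0,0,0,0,0.65,85],[-0.95,0.7,0,0,0,0,85],[-0.95,0.7,0,0,0,0,85],[-0.95,0.7,0,0,0,0,85],[-0.95,0.7,0,0,0,0,85],[-0.95,0.7,0,0,0,0,85],[-0.95,0.7,0,0,0,0,85],[-0.95,0.7,0,0,0,0,85]]]' >/dev/null
python3 -m crank '[[[-0.95,0.7,0,0,0,0,85],[-0.95,0.7,0,0,0,0,85],[-0.95,0.7,0,0,0,0,85],[-0.95,0.7,0,0,0,0,85],[-0.95,0.7,0,0,0,0,85],[-0.95,0.7,0,0,0,0,85],[-0.95,0.7,0,0,0,0,85],[0,0,0,0,0,0,85]]]' >/dev/null
python3 go.py 469 134 225 0.077
python3 - <<'E'
from rig import *
import cv2
a=capture("scene");b=capture("top")
cv2.imwrite("pics/s1.png",a);cv2.imwrite("pics/t1.png",b)
E
python3 -c "
import cv2,numpy as np
a=cv2.imread('pics/s1.png')[60:250,200:360];b=cv2.imread('pics/t1.png')[140:270,240:370]
cv2.imwrite('pics/c3.png',np.hstack([cv2.resize(a,(400,475)),cv2.resize(b,(390,475))]))"
```

```text
at [418.442 191.187 230.887] turn units [-0.003  0.004  0.014] shift(now) [-2.44   1.836  0.236] shift(after turn) [-2.436  1.84   0.235] F [-0.14  -0.341 -0.518] gw 84.6921715791242 0.0 t 2.5
```

View pics/c3.png

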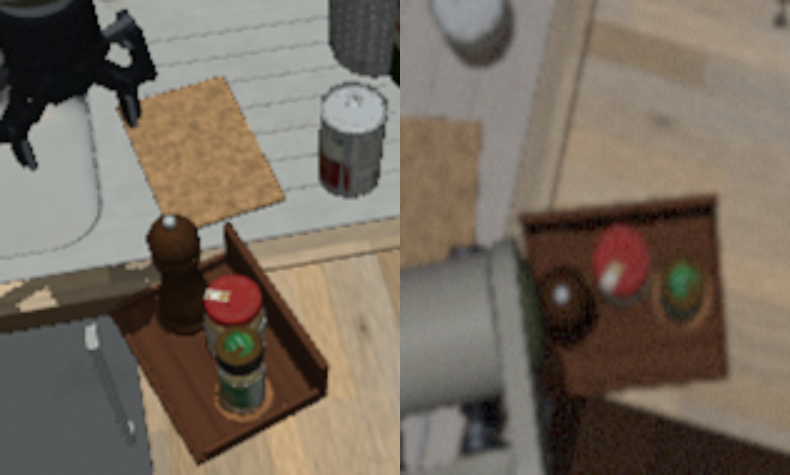

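The gripper is short of the mill and the mill's knob stays clear (scene ≈(267,148), top ≈(293.5,220.5)). Next I move over it and descend.

```bash

python3 -m crank '[[[-0.8,0.6,0,0,0,0,85],[-0.8,0.6,0,0,0,0,85],[-0.84,0.64,0,0,0,0,85],[0,0,0.7,0,0,0,85],[0,0,0.7,0,0,0,85],[0,0,0.7,0,0,0,85],[0,0,0,0,0,0,85],[0,0,0,0,0,0,85]]]' >/dev/null
python3 go.py 469 134 129 0.077
python3 - <<'E'
from rig import *
import cv2,numpy as np
a=capture("scene")[100:230,220:340];b=capture("top")[170:270,240:370]
cv2.imwrite("pics/c4.png",np.hstack([cv2.resize(a,(400,434)),cv2.resize(b,(390,434))]))
E
```

```text
at [467.625 136.883 179.326] turn units [ 0.001 -0.     0.045] shift(now) [-0.12   0.045  2.013] shift(after turn) [-0.119  0.046  2.013] F [-1.161  0.083  0.223] gw 85.07974330321025 0.0 t 3.4
```

View pics/c4.png

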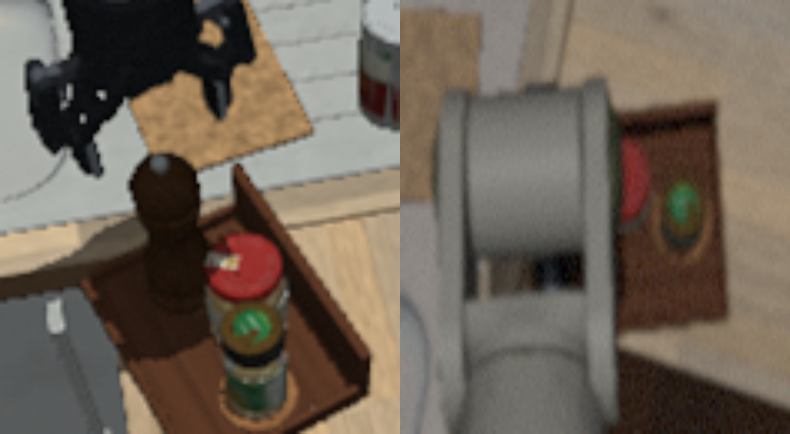

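The fingers straddle the mill head (tip midpoint at crop ≈(161,143), knob (160,162)), so they are well centred. Next I descend and close.

```bash

python3 -m crank '[[[-0.1,0.04,0.6,0,0,0,85],[0,0,0.6,0,0,0,85],[0,0,0.6,0,0,0,85],[0,0,0.2,0,0,0,85],[0,0,0,0,0,0,40],[0,0,0,0,0,0,40],[0,0,0,0,0,0,40],[0,0,0,0,0,0,40]]]' 30 >/dev/null
python3 go.py 469 134 129 0.077
python3 -m crank '[[[0,0,0,0,0,0,40],[0,0,0,0,0,0,40],[0,0,0,0,0,0,40],[0,0,0,0,0,0,40],[0,0,0,0,0,0,40],[0,0,0,0,0,0,40],[0,0,0,0,0,0,40],[0,0,0,0,0,0,40]]]'
python3 go.py 469 134 129 0.077
```

```text
at [469.539 133.822 130.055] turn units [0.013 0.001 0.038] shift(now) [ 0.009 -0.021  0.042] shift(after turn) [ 0.009 -0.021  0.042] F [-2.289 -0.133  5.563] gw 46.92862217589474 30.017078367382055 t 4.3
time_s: 5.1
eef_pos: [469.5, 133.8, 130.0]
ee_rot: [0.001, 0.677, 0.736, 0.001]
force: [-1.4, 0.1, 5.1]
grip_width: 0.545
grip_force: 30.0
at [469.492 133.847 130.049] turn units [0.013 0.    0.038] shift(now) [ 0.008 -0.019  0.042] shift(after turn) [ 0.008 -0.019  0.042] F [-1.443  0.112  5.079] gw 46.51858267489657 30.00547364470549 t 5.1
```

```bash
python3 - <<'E'
from h import *
# mat corners in scene: farleft, farright(near caddy back), near-caddy-front, frontleft ; cross-check by top
S=[(289.5,91),(313.5,139.5),(274,150.5),(248.5,106)];T=[(199.5,169.5),(267,173.5),(263.5,217),(197,212.5)]
for a,b in zip(S,T): print(*tri(a,b))
print(*tri((322.9,358.4),(439.3,248.4)))
E
```

```text
[651.4 441.8  -8. ] 4.550051692540306
[631.2 227.5   0.7] 0.9812282357285955
[502.2 235.2  12.9] 18.471581278196012
[514.8 450.  -18. ] 1.8732593369641315
[ 388.7 -301.1   -9.8] 0.512311840010707
```

```bash

python3 -m crank '[[[0,0,-0.5,0,0,0,40],[0,0,-0.8,0,0,0,40],[0,0,-0.9,0,0,0,40],[0,0,0,0,0,0,40],[0.6,0.2,0,0,0,0,40],[0.8,0.3,0,0,0,0,40],[0.9,0.35,0,0,0,0,40],[0.9,0.35,0,0,0,0,40]]]'
python3 -m crank '[[[0.9,0.35,0,0,0,0,40],[0.9,0.35,0,0,0,0,40],[0.9,0.35,0,0,0,0,40],[0.9,0.35,0,0,0,0,40],[0.9,0.35,0,0,0,0,40],[0.9,0.35,0,0,0,0,40],[0.6,0.3,0,0,0,0,40],[0,0,0,0,0,0,40]]]'
python3 go.py 555 381 130 0.077
```

```text
time_s: 5.9
eef_pos: [492.3, 216.7, 182.8]
ee_rot: [-0.0, 0.678, 0.735, -0.0]
force: [0.4, 0.2, -1.6]
grip_width: 0.55
grip_force: 31.3
time_s: 6.7
eef_pos: [539.6, 371.7, 182.0]
ee_rot: [-0.0, 0.677, 0.736, -0.001]
force: [0.4, -0.2, -2.5]
grip_width: 0.547
grip_force: 31.5
at [539.619 371.745 182.013] turn units [-0.01   0.001  0.049] shift(now) [0.318 0.647 2.08 ] shift(after turn) [0.322 0.642 2.081] F [ 0.441 -0.166 -2.48 ] gw 46.73355942165188 31.4650516268739 t 6.7
```

```bash

python3 -m crank '[[[0.3,0.6,0,0,0,0,40],[0,0,0.6,0,0,0,40],[0,0,0.6,0,0,0,40],[0,0,0.5,0,0,0,40],[0,0,0.25,0,0,0,40],[0,0,0,0,0,0,40],[0,0,0,0,0,0,40],[0,0,0,0,0,0,40]]]'
python3 go.py 555 381 128 0.077
```

```text
time_s: 7.5
eef_pos: [554.5, 379.2, 135.9]
ee_rot: [0.0, 0.677, 0.736, 0.001]
force: [0.2, -0.6, -1.4]
grip_width: 0.553
grip_force: 31.7
at [554.481 379.177 135.914] turn units [ 0.01  -0.003  0.037] shift(now) [0.071 0.026 0.317] shift(after turn) [0.071 0.026 0.317] F [ 0.232 -0.559 -1.389] gw 47.23774263199971 31.69660031941021 t 7.5
```

```bash

python3 -m crank '[[[0,0,0.08,0,0,0,40],[0,0,0.08,0,0,0,40],[0,0,0,0,0,0,40],[0,0,0,0,0,0,40],[0,0,0,0,0,0,40],[0,0,0,0,0,0,40],[0,0,0,0,0,0,40],[0,0,0,0,0,0,40]]]'
python3 -m crank '[[[0,0,0.04,0,0,0,40],[0,0,0.04,0,0,0,40],[0,0,0,0,0,0,40],[0,0,0,0,0,0,40],[0,0,0,0,0,0,40],[0,0,0,0,0,0,40],[0,0,0,0,0,0,40],[0,0,0,0,0,0,40]]]'
```

```text
time_s: 8.3
eef_pos: [554.4, 379.4, 132.1]
ee_rot: [0.0, 0.677, 0.736, 0.001]
force: [-1.7, 0.9, 5.5]
grip_width: 0.555
grip_force: 32.2
time_s: 9.1
eef_pos: [554.6, 379.8, 132.0]
ee_rot: [0.0, 0.677, 0.736, 0.002]
force: [-5.4, -0.4, 15.6]
grip_width: 0.548
grip_force: 33.0
```

```bash

python3 -m crank '[[[0,0,-0.04,0,0,0,40],[0,0,-0.02,0,0,0,48],[0,0,0,0,0,0,52],[0,0,0,0,0,0,60],[0,0,0,0,0,0,85],[0,0,0,0,0,0,85],[0,0,0,0,0,0,85],[0,0,-0.3,0,0,0,85]]]'
python3 -m crank '[[[0,0,-0.6,0,0,0,85],[0,0,-0.8,0,0,0,85],[0,0,-0.8,0,0,0,85],[0,0,-0.9,0,0,0,85],[0,0,-0.6,0,0,0,85],[0,0,0,0,0,0,85],[0,0,0,0,0,0,85],[0,0,0,0,0,0,85]]]'
python3 go.py 482 22 225 0.077
python3 - <<'E'
from rig import *
import cv2,numpy as np
a=capture("scene")[60:240,220:340];b=capture("top")[160:270,190:360]
cv2.imwrite("pics/c5.png",np.hstack([cv2.resize(a,(360,540)),cv2.resize(b,(435,540))]))
cv2.imwrite("pics/s5.png",capture("scene"));cv2.imwrite("pics/t5.png",capture("top"))
E
```

```text
time_s: 9.9
eef_pos: [553.7, 378.9, 137.2]
ee_rot: [-0.0, 0.677, 0.736, -0.001]
force: [0.1, -0.9, 1.2]
grip_width: 0.993
grip_force: 0.0
time_s: 10.7
eef_pos: [553.9, 378.9, 229.3]
ee_rot: [-0.0, 0.677, 0.736, -0.001]
force: [-0.1, -0.7, 0.3]
grip_width: 0.995
grip_force: 0.0
at [553.862 378.933 229.342] turn units [-0.013  0.005  0.037] shift(now) [-13.993  -4.037   0.19 ] shift(after turn) [-14.014  -3.964   0.174] F [-0.14  -0.69   0.325] gw 85.01352734463188 0.0 t 10.7
```

View pics/c5.png

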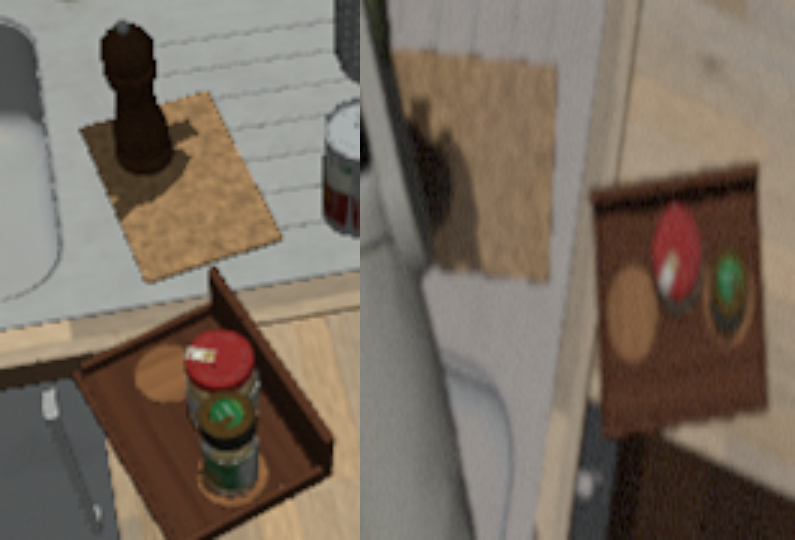

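The mill stands upright on the mat, and the left seat inlay is visible in top at ≈(296,224). I refine the spice position next.

```bash
python3 - <<'E'
from h import *
print("L inlay",atz("top",296.3,224,8),"scene",atz("scene",220+164/3,60+374/3,8))
print("cap top",atz("top",333.5,217.7,113),"scene",atz("scene",295.6,197.7,113))
print("ring scene",atz("scene",240+288/5,140+397/5,8),"top",atz("top",190+578/4,160+245/4,8))
print("lid",atz("top",313,210.5,94),atz("scene",293,179.8,94))
for n in("scene","top"):
    im=cv2.imread(f"pics/{'s' if n=='scene' else 't'}5.png");hsv=cv2.cvtColor(im,cv2.COLOR_BGR2HSV)
    h=hsv[...,0];s=hsv[...,1];v=hsv[...,2]
    x0,y0,x1,y1=(270,160,320,240) if n=="scene" else (285,190,350,250)
    for k,m in(("red",((h<8)|(h>172))&(s>140)&(v>60)),("green",(h>40)&(h<80)&(s>110))):
        mm=np.zeros_like(m);mm[y0:y1,x0:x1]=m[y0:y1,x0:x1]
        q=cv2.connectedComponentsWithStats(mm.astype(np.uint8));i=1+np.argmax(q[2][1:,4]);print(n,k,q[2][i],q[3][i],atz(n,*q[3][i],94 if k=="red" else 113))
E
```

```text
L inlay [470.2 136.7   8. ] scene [468.8 133.6   8. ]
cap top [477.9  23.  113. ] scene [481.1  17.2 113. ]
ring scene [479.1  13.4   8. ] top [476.6  19.3   8. ]
lid [501.7  82.   94. ] [500.3  74.7  94. ]
scene red [282 169  23  22 341] [293.8 179.7] [502.   74.1  94. ]
scene green [290 193  12  10  63] [295.3 196.7] [481.6  20.1 113. ]
top red [303 201  20  21 252] [313.7 209.5] [504.7  79.9  94. ]
top green [330 213   8   7  21] [332.5 215.8] [483.6  25.7 113. ]
```

```bash

python3 -m crank '[[[-0.9,-0.25,0,0,0,0,85],[-0.95,-0.27,0,0,0,0,85],[-0.95,-0.27,0,0,0,0,85],[-0.95,-0.27,0,0,0,0,85],[-0.95,-0.27,0,0,0,0,85],[-0.95,-0.27,0,0,0,0,85],[-0.95,-0.27,0,0,0,0,75],[-0.95,-0.27,0,0,0,0,75]]]' >/dev/null
python3 -m crank '[[[-0.95,-0.27,0,0,0,0,75],[-0.95,-0.27,0,0,0,0,75],[-0.95,-0.27,0,0,0,0,75],[-0.95,-0.27,0,0,0,0,75],[-0.95,-0.27,0,0,0,0,75],[-0.95,-0.27,0,0,0,0,75],[-0.7,-0.2,0,0,0,0,75],[0,0,0,0,0,0,75]]]'
python3 go.py 479.5 19.5 150 0.077
```

```text
time_s: 12.5
eef_pos: [483.9, 21.9, 230.5]
ee_rot: [0.0, 0.678, 0.735, -0.0]
force: [0.7, -0.3, -0.1]
grip_width: 0.877
grip_force: 0.0
at [483.939  21.872 230.534] turn units [-0.001  0.002  0.02 ] shift(now) [-0.079 -0.184  3.221] shift(after turn) [-0.081 -0.184  3.221] F [ 0.697 -0.282 -0.075] gw 74.86588692678193 0.0 t 12.5
```

```bash

python3 -m crank '[[[-0.08,-0.18,0.8,0,0,0,75],[0,0,0.9,0,0,0,75],[0,0,0.9,0,0,0,75],[0,0,0.6,0,0,0,75],[0,0,0,0,0,0,75],[0,0,0,0,0,0,75],[0,0,0,0,0,0,75],[0,0,0,0,0,0,75]]]'
python3 go.py 479.5 19.5 77 0.077
python3 - <<'E'
from rig import *
import cv2,numpy as np
a=capture("scene")[140:240,240:340];b=capture("top")[170:270,260:370]
cv2.imwrite("pics/c6.png",np.hstack([cv2.resize(a,(400,400)),cv2.resize(b,(400,400))]))
E
```

```text
time_s: 13.3
eef_pos: [480.2, 21.1, 151.4]
ee_rot: [0.001, 0.677, 0.736, 0.0]
force: [-0.4, 0.7, 0.3]
grip_width: 0.877
grip_force: 0.0
at [480.246  21.102 151.373] turn units [0.011 0.003 0.039] shift(now) [-0.06  -0.04   2.975] shift(after turn) [-0.062 -0.035  2.975] F [-0.4    0.7    0.338] gw 74.9285197289887 0.0 t 13.3
```

View pics/c6.png

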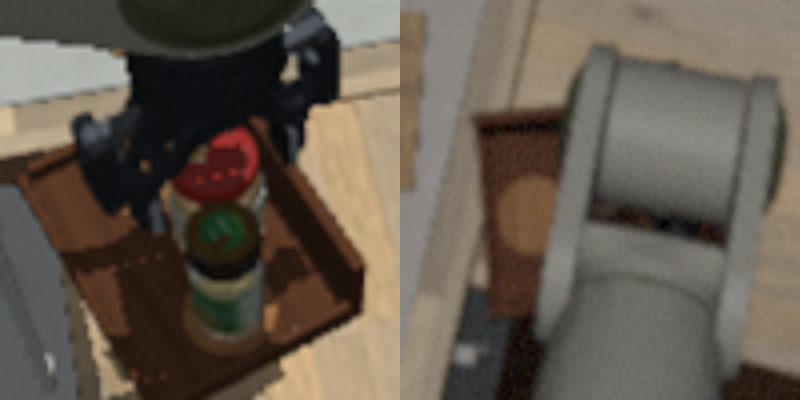

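The fingers straddle the spice cap (tip midpoint at crop ≈(223,195) above cap (223,225)). Next I descend.

```bash

python3 -m crank '[[[-0.06,-0.04,0.7,0,0,0,75],[0,0,0.8,0,0,0,75],[0,0,0.8,0,0,0,75],[0,0,0.5,0,0,0,75],[0,0,0.1,0,0,0,75],[0,0,0,0,0,0,75],[0,0,0,0,0,0,75],[0,0,0,0,0,0,75]]]'
python3 -m crank '[[[0,0,0,0,0,0,35],[0,0,0,0,0,0,35],[0,0,0,0,0,0,35],[0,0,0,0,0,0,35],[0,0,0,0,0,0,35],[0,0,0,0,0,0,35],[0,0,0,0,0,0,35],[0,0,0,0,0,0,35]]]' 25
python3 go.py 480 20 78 0.077
```

```text
time_s: 14.2
eef_pos: [479.4, 19.4, 78.8]
ee_rot: [0.001, 0.677, 0.736, 0.0]
force: [0.7, 0.3, 0.3]
grip_width: 0.878
grip_force: 0.0
time_s: 15.0
eef_pos: [479.1, 19.4, 78.4]
ee_rot: [0.0, 0.677, 0.736, 0.0]
force: [-1.2, 0.5, 5.2]
grip_width: 0.508
grip_force: 25.4
at [479.111  19.414  78.371] turn units [0.003 0.001 0.038] shift(now) [0.02  0.037 0.015] shift(after turn) [0.021 0.037 0.015] F [-1.234  0.522  5.164] gw 43.384734023118895 25.354830622673035 t 15.0
```

```bash

python3 -m crank '[[[0,0,-0.4,0,0,0,35],[0,0,-0.7,0,0,0,35],[0,0,-0.9,0,0,0,35],[0,0,-0.9,0,0,0,35],[0,0,-0.9,0,0,0,35],[0,0,-0.9,0,0,0,35],[0,0,0,0,0,0,35],[0.5,0.2,0,0,0,0,35]]]'
python3 -m crank '[[[0.8,0.28,0,0,0,0,35],[0.9,0.31,0,0,0,0,35],[0.9,0.31,0,0,0,0,35],[0.9,0.31,0,0,0,0,35],[0.9,0.31,0,0,0,0,35],[0.9,0.31,0,0,0,0,35],[0.9,0.31,0,0,0,0,35],[0.9,0.31,0,0,0,0,35]]]'
python3 -m crank '[[[0.9,0.31,0,0,0,0,35],[0.9,0.31,0,0,0,0,35],[0.7,0.28,0,0,0,0,35],[0,0,0,0,0,0,35],[0,0,0,0,0,0,35],[0,0,0,0,0,0,35],[0,0,0,0,0,0,35],[0,0,0,0,0,0,35]]]'
python3 go.py 550 284 82 0.077
```

```text
time_s: 15.8
eef_pos: [482.7, 32.0, 195.2]
ee_rot: [-0.0, 0.678, 0.735, -0.0]
force: [-0.1, -0.3, -1.4]
grip_width: 0.507
grip_force: 25.8
time_s: 16.6
eef_pos: [528.8, 216.1, 193.7]
ee_rot: [-0.001, 0.677, 0.736, -0.001]
force: [0.4, 0.0, -0.9]
grip_width: 0.506
grip_force: 25.8
time_s: 17.4
eef_pos: [546.7, 277.9, 195.6]
ee_rot: [0.0, 0.678, 0.735, 0.0]
force: [0.4, 0.8, -1.7]
grip_width: 0.51
grip_force: 25.8
at [546.668 277.944 195.631] turn units [0.    0.    0.033] shift(now) [0.231 0.152 4.545] shift(after turn) [0.231 0.152 4.545] F [ 0.433  0.817 -1.723] gw 43.590822643877466 25.84333688020706 t 17.4
```

```bash

python3 -m crank '[[[0.1,0,0.8,0,0,0,35],[0,0,0.9,0,0,0,35],[0,0,0.9,0,0,0,35],[0,0,0.9,0,0,0,35],[0,0,0.6,0,0,0,35],[0,0,0.3,0,0,0,35],[0,0,0,0,0,0,35],[0,0,0,0,0,0,35]]]'
python3 -m crank '[[[0,0,0.08,0,0,0,35],[0,0,0.05,0,0,0,35],[0,0,0,0,0,0,35],[0,0,0,0,0,0,35],[0,0,0,0,0,0,35],[0,0,0,0,0,0,35],[0,0,0,0,0,0,35],[0,0,0,0,0,0,35]]]'
```

```text
time_s: 18.2
eef_pos: [546.9, 280.9, 86.4]
ee_rot: [0.0, 0.678, 0.736, 0.001]
force: [-0.1, -0.0, -0.7]
grip_width: 0.508
grip_force: 25.9
time_s: 19.0
eef_pos: [546.5, 280.9, 82.3]
ee_rot: [0.0, 0.677, 0.736, -0.0]
force: [0.7, -0.6, -1.2]
grip_width: 0.512
grip_force: 25.9
```

```bash

python3 -m crank '[[[0,0,0.06,0,0,0,35],[0,0,0,0,0,0,35],[0,0,0,0,0,0,35],[0,0,0,0,0,0,35],[0,0,0,0,0,0,35],[0,0,0,0,0,0,35],[0,0,0,0,0,0,35],[0,0,0,0,0,0,35]]]'
```

```text
time_s: 19.8
eef_pos: [546.5, 280.9, 80.8]
ee_rot: [0.0, 0.677, 0.736, 0.0]
force: [-0.5, -0.2, -1.0]
grip_width: 0.506
grip_force: 25.9
```

```bash

python3 -m crank '[[[0,0,0.04,0,0,0,35],[0,0,0,0,0,0,35],[0,0,0,0,0,0,35],[0,0,0,0,0,0,35],[0,0,0,0,0,0,35],[0,0,0,0,0,0,35],[0,0,0,0,0,0,35],[0,0,0,0,0,0,35]]]'
```

```text
time_s: 20.6
eef_pos: [546.6, 281.0, 80.4]
ee_rot: [0.0, 0.677, 0.736, 0.0]
force: [-1.5, -0.3, 5.4]
grip_width: 0.506
grip_force: 26.3
```

```bash

python3 -m crank '[[[0,0,-0.03,0,0,0,42],[0,0,0,0,0,0,48],[0,0,0,0,0,0,56],[0,0,0,0,0,0,75],[0,0,0,0,0,0,75],[0,0,-0.3,0,0,0,75],[0,0,-0.6,0,0,0,75],[0,0,-0.9,0,0,0,75]]]'
python3 -m crank '[[[0,0,-0.9,0,0,0,75],[0,0,-0.9,0,0,0,75],[0,0,-0.9,0,0,0,75],[0,0,-0.9,0,0,0,75],[0,0,0,0,0,0,85],[0,0,0,0,0,0,85],[0,0,0,0,0,0,85],[0,0,0,0,0,0,85]]]'
python3 go.py 502 78 200 1.648
python3 - <<'E'
from rig import *
import cv2
cv2.imwrite("pics/s7.png",capture("scene"));cv2.imwrite("pics/t7.png",capture("top"))
E
```

```text
time_s: 21.4
eef_pos: [546.0, 280.7, 125.6]
ee_rot: [-0.0, 0.677, 0.736, -0.001]
force: [-0.2, 0.5, -0.0]
grip_width: 0.88
grip_force: 0.0
time_s: 22.2
eef_pos: [546.1, 280.7, 214.5]
ee_rot: [-0.0, 0.677, 0.736, -0.001]
force: [-0.5, -0.7, -0.8]
grip_width: 0.994
grip_force: 0.0
at [546.146 280.747 214.498] turn units [ -0.012  -0.008 -11.214] shift(now) [-7.937 -2.425  0.587] shift(after turn) [ 2.386 -7.95   0.58 ] F [-0.535 -0.728 -0.799] gw 84.87650536906236 0.0 t 22.2
```

```bash
python3 - <<'E'
import cv2,numpy as np
a=cv2.imread("pics/s7.png")[60:240,225:345];b=cv2.imread("pics/t7.png")[160:260,260:360]
cv2.imwrite("pics/c7.png",np.hstack([cv2.resize(a,(360,540)),cv2.resize(b,(430,540))]))
E
python3 -m crank '[[[0,0,-0.3,0,0,-1,85],[0,0,0,0,0,-1,85],[0,0,0,0,0,-1,85],[0,0,0,0,0,-1,85],[0,0,0,0,0,-1,85],[0,0,0,0,0,-1,85],[0,0,0,0,0,-1,85],[0,0,0,0,0,-1,85]]]' >/dev/null
python3 -m crank '[[[0,0,0,0,0,-1,85],[0,0,0,0,0,-1,85],[0,0,0,0,0,-1,85],[0,0,0,0,0,-0.2,85],[0,0,0,0,0,0,85],[0,0,0,0,0,0,85],[0,0,0,0,0,0,85],[0,0,0,0,0,0,85]]]' >/dev/null
python3 go.py 502 78 200 1.648
```

```text
at [546.466 280.863 223.057] turn units [-0.    -0.    -0.021] shift(now) [ 2.376 -7.96   0.922] shift(after turn) [ 2.399 -7.953  0.922] F [-0.366  0.236 -0.149] gw 85.04079233907648 0.0 t 23.9
```

View pics/c7.png

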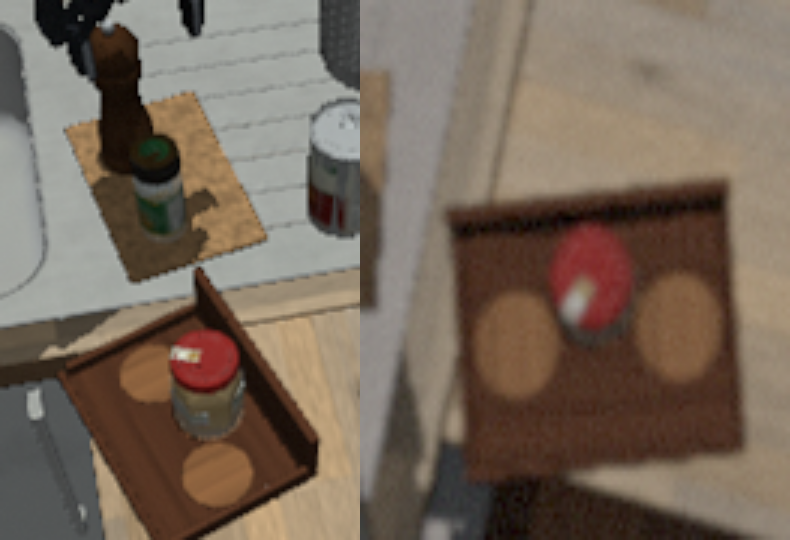

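Mill and spice both stand on the mat, the honey is in the back seat, and both side seats are empty (top ≈(296,224) and (334,221)).

```bash

python3 -m crank '[[[0.25,-0.7,0,0,0,0,85],[0.28,-0.9,0,0,0,0,85],[0.28,-0.9,0,0,0,0,85],[0.28,-0.9,0,0,0,0,85],[0.28,-0.9,0,0,0,0,85],[0.28,-0.9,0,0,0,0,85],[0.28,-0.9,0,0,0,0,85],[0.28,-0.9,0,0,0,0,85]]]' >/dev/null
python3 -m crank '[[[0.2,-0.9,0,0,0,-0.02,85],[0,0,0.6,0,0,0,85],[0,0,0.9,0,0,0,85],[0,0,0.9,0,0,0,85],[0,0,0.9,0,0,0,85],[0,0,0.3,0,0,0,85],[0,0,0,0,0,0,85],[0,0,0,0,0,0,85]]]'
python3 go.py 500.5 78 50 1.648
```

```text
time_s: 25.5
eef_pos: [501.8, 79.4, 134.0]
ee_rot: [0.001, -0.039, 0.999, -0.0]
force: [-0.0, -0.4, 0.9]
grip_width: 0.991
grip_force: 0.0
at [501.778  79.396 134.041] turn units [-0.002  0.011  0.005] shift(now) [ 0.06  -0.051  3.362] shift(after turn) [ 0.055 -0.052  3.362] F [-0.021 -0.383  0.946] gw 84.59253704503236 0.0 t 25.5
```

```bash

python3 -m crank '[[[0.05,-0.05,0.6,0,0,0,85],[0,0,0.6,0,0,0,85],[0,0,0.4,0,0,0,85],[0,0,0.4,0,0,0,85],[0,0,0.3,0,0,0,85],[0,0,0,0,0,0,85],[0,0,0,0,0,0,85],[0,0,0,0,0,0,85]]]'
python3 -m crank '[[[0,0,0.3,0,0,0,85],[0,0,0.3,0,0,0,85],[0,0,0.3,0,0,0,85],[0,0,0.1,0,0,0,85],[0,0,0,0,0,0,85],[0,0,0,0,0,0,85],[0,0,0,0,0,0,85],[0,0,0,0,0,0,85]]]'
python3 -m crank '[[[0,0,0,0,0,0,45],[0,0,0,0,0,0,45],[0,0,0,0,0,0,45],[0,0,0,0,0,0,45],[0,0,0,0,0,0,45],[0,0,0,0,0,0,45],[0,0,0,0,0,0,45],[0,0,0,0,0,0,45]]]' 40
```

```text
time_s: 26.3
eef_pos: [500.4, 78.0, 76.0]
ee_rot: [0.0, -0.039, 0.999, -0.0]
force: [-0.2, -0.8, -0.0]
grip_width: 0.992
grip_force: 0.0
time_s: 27.1
eef_pos: [500.2, 78.0, 50.8]
ee_rot: [0.0, -0.039, 0.999, -0.0]
force: [-0.4, -0.3, 0.1]
grip_width: 0.996
grip_force: 0.0
time_s: 27.9
eef_pos: [500.3, 78.4, 51.4]
ee_rot: [0.0, -0.039, 0.999, 0.0]
force: [-3.4, 2.2, 8.0]
grip_width: 0.686
grip_force: 40.9
```

```bash

python3 -m crank '[[[0,0,-0.4,0,0,0,45],[0,0,-0.7,0,0,0,45],[0,0,-0.8,0,0,0,45],[0,0,-0.9,0,0,0,45],[0,0,-0.9,0,0,0,45],[0,0,-0.4,0,0,0,45],[0,0,0,0,0,0,45],[0,0,0,0,0,0,45]]]'
python3 -m crank '[[[0.2,-0.5,0,0,0,0,45],[0.3,-0.7,0,0,0,0,45],[0.35,-0.9,0,0,0,0,45],[0.35,-0.9,0,0,0,0,45],[0.35,-0.9,0,0,0,0,45],[0.35,-0.9,0,0,0,0,45],[0.35,-0.9,0,0,0,0,45],[0.35,-0.9,0,0,0,0,45]]]'
python3 -m crank '[[[0.35,-0.9,0,0,0,0,45],[0.35,-0.9,0,0,0,0,45],[0.35,-0.9,0,0,0,0,45],[0.35,-0.9,0,0,0,0,45],[0.35,-0.9,0,0,0,0,45],[0.35,-0.9,0,0,0,0,45],[0.35,-0.9,0,0,0,0,45],[0.35,-0.9,0,0,0,0,45]]]'
python3 go.py 387 -300 150 1.648
```

```text
time_s: 28.7
eef_pos: [499.5, 78.0, 152.0]
ee_rot: [-0.001, -0.039, 0.999, 0.0]
force: [-0.0, 0.1, -4.8]
grip_width: 0.682
grip_force: 44.3
time_s: 29.5
eef_pos: [447.0, -92.8, 152.2]
ee_rot: [-0.001, -0.039, 0.999, 0.0]
force: [0.2, 0.3, -3.8]
grip_width: 0.689
grip_force: 44.3
time_s: 30.3
eef_pos: [391.1, -277.4, 152.1]
ee_rot: [-0.001, -0.039, 0.999, 0.001]
force: [-0.5, 0.4, -3.8]
grip_width: 0.684
grip_force: 44.3
at [ 391.091 -277.398  152.061] turn units [ 0.01  -0.01   0.003] shift(now) [ 0.233 -0.889  0.081] shift(after turn) [ 0.233 -0.889  0.082] F [-0.488  0.398 -3.832] gw 58.44730814408108 44.330952912569046 t 30.3
```

```bash

python3 -m crank '[[[0.2,-0.8,0,0,0,0,45],[0,0,0.6,0,0,0,45],[0,0,0.9,0,0,0,45],[0,0,0.9,0,0,0,45],[0,0,0.8,0,0,0,45],[0,0,0.3,0,0,0,45],[0,0,0,0,0,0,45],[0,0,0,0,0,0,45]]]'
python3 go.py 387 -300 53.4 1.648
python3 - <<'E'
from rig import *
import cv2,numpy as np
a=capture("scene");b=capture("top");cv2.imwrite("pics/s8.png",a);cv2.imwrite("pics/t8.png",b)
cv2.imwrite("pics/c8.png",np.hstack([cv2.resize(a[310:400,280:370],(400,400),interpolation=2),cv2.resize(b[200:290,390:480],(400,400),interpolation=2)]))
E
```

```text
time_s: 31.1
eef_pos: [389.0, -297.2, 66.1]
ee_rot: [0.0, -0.039, 0.999, -0.0]
force: [0.3, -0.6, -3.7]
grip_width: 0.688
grip_force: 44.8
at [ 389.008 -297.16    66.091] turn units [-0.005  0.003  0.005] shift(now) [ 0.089 -0.107  0.508] shift(after turn) [ 0.089 -0.107  0.508] F [ 0.342 -0.582 -3.739] gw 58.71831277370047 44.8017948679626 t 31.1
```

View pics/c8.png

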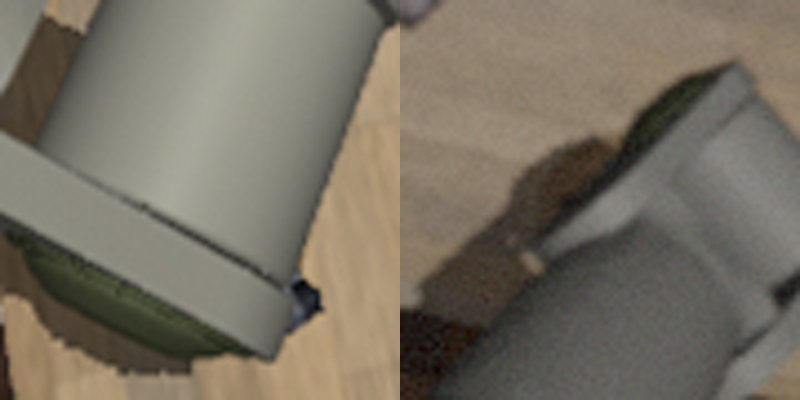

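The arm hides the coaster in both views, so I place from the measured centre and check after release.

```bash

python3 -m crank '[[[0.08,-0.1,0.2,0,0,0,45],[0,0,0.1,0,0,0,45],[0,0,0.08,0,0,0,45],[0,0,0,0,0,0,45],[0,0,0,0,0,0,45],[0,0,0,0,0,0,45],[0,0,0,0,0,0,45],[0,0,0,0,0,0,45]]]'
python3 -m crank '[[[0,0,0.06,0,0,0,45],[0,0,0.04,0,0,0,45],[0,0,0,0,0,0,45],[0,0,0,0,0,0,45],[0,0,0,0,0,0,45],[0,0,0,0,0,0,45],[0,0,0,0,0,0,45],[0,0,0,0,0,0,45]]]'
```

```text
time_s: 32.0
eef_pos: [387.2, -299.4, 56.1]
ee_rot: [0.0, -0.039, 0.999, -0.0]
force: [-0.2, 1.1, -4.0]
grip_width: 0.69
grip_force: 44.8
time_s: 32.8
eef_pos: [387.2, -299.4, 53.6]
ee_rot: [-0.0, -0.039, 0.999, -0.0]
force: [-0.2, 0.8, -2.8]
grip_width: 0.682
grip_force: 45.0
```

```bash

python3 -m crank '[[[0,0,0.03,0,0,0,45],[0,0,0,0,0,0,45],[0,0,0,0,0,0,45],[0,0,0,0,0,0,45],[0,0,0,0,0,0,45],[0,0,0,0,0,0,45],[0,0,0,0,0,0,45],[0,0,0,0,0,0,45]]]'
```

```text
time_s: 33.6
eef_pos: [387.2, -299.4, 53.4]
ee_rot: [-0.0, -0.039, 0.999, -0.0]
force: [-3.8, 3.5, 7.6]
grip_width: 0.69
grip_force: 45.8
```

```bash

python3 -m crank '[[[0,0,-0.03,0,0,0,57],[0,0,0,0,0,0,62],[0,0,0,0,0,0,72],[0,0,0,0,0,0,85],[0,0,0,0,0,0,85],[0,0,0,0,0,0,85],[0,0,0,0,0,0,85],[0,0,-0.3,0,0,0,85]]]'
python3 -m crank '[[[0,0,-0.6,0,0,0,85],[0,0,-0.9,0,0,0,85],[0,0,-0.9,0,0,0,85],[0,0,-0.9,0,0,0,85],[0,0,-0.9,0,0,0,85],[0,0,-0.9,0,0,0,85],[0,0,-0.9,0,0,0,85],[0,0,-0.6,0,0,0,85]]]'
python3 -m crank '[[[-0.1,0.9,0,0,0,0,85],[-0.1,0.9,0,0,0,0,85],[-0.1,0.9,0,0,0,0,85],[-0.1,0.9,0,0,0,0,85],[-0.1,0.9,0,0,0,0,85],[-0.1,0.9,0,0,0,0,85],[-0.1,0.9,0,0,0,0,85],[-0.1,0.9,0,0,0,0,85]]]'
python3 -m crank '[[[-0.2,0.9,0,0,0,0,85],[-0.2,0.9,0,0,0,1,85],[-0.2,0.9,0,0,0,1,85],[-0.2,0.9,0,0,0,1,85],[-0.2,0.9,0,0,0,1,85],[0,0,0,0,0,1,85],[0,0,0,0,0,1,85],[0,0,0,0,0,1,85]]]'
python3 - <<'E'
from rig import *
import cv2,numpy as np
a=capture("scene");b=capture("top");cv2.imwrite("pics/s9.png",a);cv2.imwrite("pics/t9.png",b)
cv2.imwrite("pics/c9.png",np.hstack([cv2.resize(a[310:400,280:370],(400,400),interpolation=2),cv2.resize(b[200:290,390:480],(400,400),interpolation=2)]))
E
```

```text
time_s: 34.4
eef_pos: [386.9, -299.0, 60.6]
ee_rot: [-0.001, -0.039, 0.999, 0.001]
force: [0.5, -0.1, -0.5]
grip_width: 0.995
grip_force: 0.0
time_s: 35.2
eef_pos: [387.3, -299.5, 228.2]
ee_rot: [0.001, -0.039, 0.999, -0.001]
force: [-0.6, -0.8, -1.1]
grip_width: 0.992
grip_force: 0.0
time_s: 36.0
eef_pos: [392.9, -117.4, 226.6]
ee_rot: [0.0, -0.039, 0.999, -0.0]
force: [0.5, -0.0, 0.1]
grip_width: 0.996
grip_force: 0.0
time_s: 36.8
eef_pos: [427.5, -9.8, 226.5]
ee_rot: [0.0, 0.437, 0.899, 0.0]
force: [0.1, -0.2, 0.4]
grip_width: 0.994
grip_force: 0.0
```

View pics/c9.png

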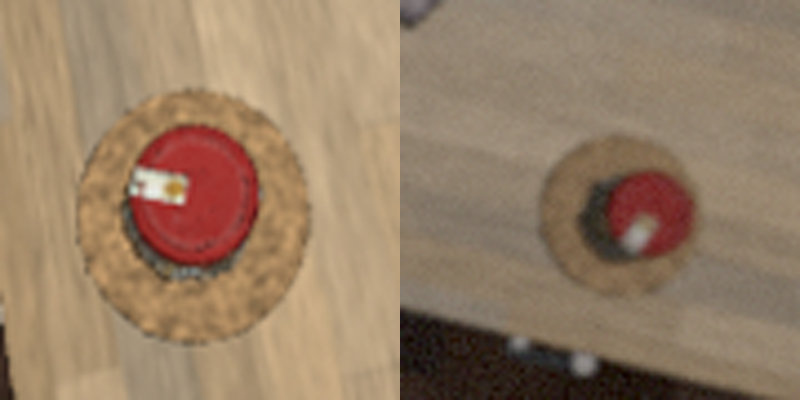

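The honey stands on the coaster. Lid and coaster centres sit at crop (195,195) and (194,216) in scene, and at (651,214) and (619,215) in top.

```bash
python3 - <<'E'
from h import *
k=400/90
print("scene",atz("scene",280+195/k,310+195/k,96)-atz("scene",280+194/k,310+216/k,10))
print("top",atz("top",390+251/k,200+214/k,96)-atz("top",390+219/k,200+215/k,10))
E
python3 go.py 547 281 225 0.077; python3 go.py 554.2 379.3 225 0.077
```

```text
scene [-0.9  0.6 86. ]
top [-2.  -1.7 86. ]
at [427.475  -9.925 226.499] turn units [0.003 0.002 4.25 ] shift(now) [ 6.148 10.976  0.061] shift(after turn) [11.235  5.662  0.06 ] F [-0.284  1.1    0.933] gw 84.81958663711919 0.0 t 36.9
at [427.475  -9.925 226.499] turn units [0.003 0.002 4.25 ] shift(now) [ 9.05  13.645  0.06 ] shift(after turn) [15.133  6.252  0.06 ] F [-0.284  1.1    0.933] gw 84.81958663711919 0.0 t 36.9
```

Honey is centred to about 2 mm. Next is the spice jar: turn, then fly over it.

```bash

python3 -m crank '[[[0,0,0,0,0,1,85],[0,0,0,0,0,1,85],[0,0,0,0,0,1,85],[0,0,0,0,0,1,85],[0.9,0.45,0,0,0,0.2,85],[0.9,0.45,0,0,0,0,85],[0.9,0.45,0,0,0,0,85],[0.9,0.45,0,0,0,0,85]]]'
python3 -m crank '[[[0.9,0.45,0,0,0,0,85],[0.9,0.45,0,0,0,0,85],[0.9,0.45,0,0,0,0,85],[0.9,0.45,0,0,0,0,85],[0.9,0.45,0,0,0,0,85],[0.9,0.45,0,0,0,0,85],[0.9,0.45,0,0,0,0,75],[0.9,0.45,0,0,0,0,75]]]' >/dev/null
python3 -m crank '[[[0,0,0,0,0,0,75],[0,0,0,0,0,0,75],[0,0,0,0,0,0,75],[0,0,0,0,0,0,75],[0,0,0,0,0,0,75],[0,0,0,0,0,0,75],[0,0,0,0,0,0,75],[0,0,0,0,0,0,75]]]' >/dev/null
python3 go.py 546.6 281 80.4 0.082
```

```text
time_s: 37.7
eef_pos: [464.3, 84.7, 226.4]
ee_rot: [0.0, 0.675, 0.738, 0.0]
force: [-0.0, -0.3, 0.2]
grip_width: 0.99
grip_force: 0.0
at [538.48  270.655 226.076] turn units [0.    0.    0.022] shift(now) [0.385 0.358 5.827] shift(after turn) [0.386 0.358 5.827] F [-0.052  0.142  0.214] gw 75.19366309643327 0.0 t 39.3
```

```bash

python3 -m crank '[[[0.4,0.37,0.5,0,0,0.02,75],[0,0,0.9,0,0,0,75],[0,0,0.9,0,0,0,75],[0,0,0.5,0,0,0,75],[0,0,0,0,0,0,75],[0,0,0,0,0,0,75],[0,0,0,0,0,0,75],[0,0,0,0,0,0,75]]]'
python3 go.py 546.6 281 80.4 0.082
python3 - <<'E'
from rig import *
import cv2,numpy as np
a=capture("scene");cv2.imwrite("pics/c10.png",cv2.resize(a[50:250,220:380],(480,600),interpolation=2))
E
```

```text
time_s: 40.1
eef_pos: [547.2, 281.6, 157.1]
ee_rot: [0.0, 0.677, 0.736, 0.001]
force: [-0.2, -0.2, 0.1]
grip_width: 0.879
grip_force: 0.0
at [547.225 281.566 157.082] turn units [ 0.012 -0.002  0.002] shift(now) [-0.022 -0.032  3.067] shift(after turn) [-0.021 -0.027  3.067] F [-0.177 -0.23   0.064] gw 75.0353236917168 0.0 t 40.1
```

View pics/c10.png

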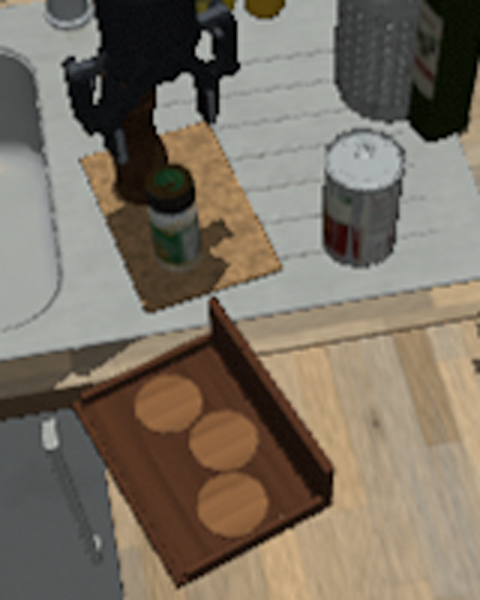

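The spice jar (crop (172,190)) sits under the open fingers, the mill stands upright beside it, and the caddy is empty. Next I grasp it and lift.

```bash

python3 -m crank '[[[0,0,0.7,0,0,0,75],[0,0,0.9,0,0,0,75],[0,0,0.9,0,0,0,75],[0,0,0.5,0,0,0,75],[0,0,0.05,0,0,0,75],[0,0,0,0,0,0,75],[0,0,0,0,0,0,75],[0,0,0,0,0,0,75]]]'
python3 -m crank '[[[0,0,0,0,0,0,35],[0,0,0,0,0,0,35],[0,0,0,0,0,0,35],[0,0,0,0,0,0,35],[0,0,0,0,0,0,35],[0,0,0,0,0,0,35],[0,0,0,0,0,0,35],[0,0,0,0,0,0,35]]]' 25
python3 -m crank '[[[0,0,-0.4,0,0,0,35],[0,0,-0.7,0,0,0,35],[0,0,-0.8,0,0,0,35],[0,0,0,0,0,0,35],[0,0,0,0,0,0,35],[0,0,0,0,0,0,35],[0,0,0,0,0,0,35],[0,0,0,0,0,0,35]]]'
python3 go.py 479.2 19.4 78.4 0.084
```

```text
time_s: 40.95
eef_pos: [547.3, 281.6, 80.9]
ee_rot: [0.0, 0.677, 0.736, 0.001]
force: [0.2, -0.5, 0.8]
grip_width: 0.876
grip_force: 0.0
time_s: 41.75
eef_pos: [547.0, 281.5, 80.2]
ee_rot: [0.0, 0.677, 0.736, 0.0]
force: [-2.1, 0.2, 5.7]
grip_width: 0.51
grip_force: 25.5
time_s: 42.55
eef_pos: [546.6, 281.4, 126.6]
ee_rot: [-0.0, 0.677, 0.736, -0.0]
force: [0.5, -0.4, -1.0]
grip_width: 0.508
grip_force: 25.8
at [546.603 281.414 126.592] turn units [-0.008  0.002 -0.013] shift(now) [-10.223  -3.545   1.934] shift(after turn) [-10.217  -3.566   1.928] F [ 0.461 -0.354 -1.023] gw 43.37720254749512 25.7774618268013 t 42.55
```

```bash

python3 -m crank '[[[0,0,-0.8,0,0,0,35],[0,0,-0.8,0,0,0,35],[-0.5,-0.18,0,0,0,0,35],[-0.8,-0.28,0,0,0,0,35],[-0.9,-0.31,0,0,0,0,35],[-0.9,-0.31,0,0,0,0,35],[-0.9,-0.31,0,0,0,0,35],[-0.9,-0.31,0,0,0,0,35]]]'
python3 -m crank '[[[-0.9,-0.31,0,0,0,0,35],[-0.9,-0.31,0,0,0,0,35],[-0.9,-0.31,0,0,0,0,35],[-0.9,-0.31,0,0,0,0,35],[-0.9,-0.31,0,0,0,0,35],[-0.7,-0.3,0,0,0,0,35],[0,0,0,0,0,0,35],[0,0,0,0,0,0,35]]]'
python3 go.py 479.2 19.4 78.4 0.082
```

```text
time_s: 43.35
eef_pos: [514.1, 155.0, 167.1]
ee_rot: [-0.0, 0.677, 0.736, -0.0]
force: [0.4, 0.6, -1.4]
grip_width: 0.506
grip_force: 25.9
time_s: 44.15
eef_pos: [479.2, 22.7, 167.3]
ee_rot: [-0.0, 0.678, 0.735, 0.0]
force: [0.7, -0.2, -0.9]
grip_width: 0.506
grip_force: 25.9
at [479.197  22.709 167.263] turn units [ 0.    -0.002 -0.004] shift(now) [-0.133 -0.011  3.554] shift(after turn) [-0.132 -0.011  3.555] F [ 0.711 -0.221 -0.876] gw 43.24512841417151 25.85302233695984 t 44.15
```

```bash

python3 -m crank '[[[-0.12,0,0.6,0,0,0,35],[0,0,0.8,0,0,0,35],[0,0,0.8,0,0,0,35],[0,0,0.7,0,0,0,35],[0,0,0.4,0,0,0,35],[0,0,0.1,0,0,0,35],[0,0,0,0,0,0,35],[0,0,0,0,0,0,35]]]'
python3 -m crank '[[[0,0,0.06,0,0,0,35],[0,0,0,0,0,0,35],[0,0,0,0,0,0,35],[0,0,0,0,0,0,35],[0,0,0,0,0,0,35],[0,0,0,0,0,0,35],[0,0,0,0,0,0,35],[0,0,0,0,0,0,35]]]'
python3 go.py 479.5 19.9 78.4 0.082
```

```text
time_s: 44.95
eef_pos: [479.9, 19.6, 83.0]
ee_rot: [0.001, 0.677, 0.736, 0.0]
force: [-0.7, -0.1, -1.0]
grip_width: 0.508
grip_force: 25.9
time_s: 45.75
eef_pos: [479.4, 19.5, 80.8]
ee_rot: [-0.0, 0.677, 0.736, -0.0]
force: [-1.1, -0.0, -0.0]
grip_width: 0.508
grip_force: 25.9
at [479.361  19.547  80.785] turn units [-0.     0.     0.002] shift(now) [0.014 0.007 0.095] shift(after turn) [0.014 0.007 0.095] F [-1.081 -0.028 -0.031] gw 43.38962545967608 25.86123615503311 t 45.75
```

```bash

python3 -m crank '[[[0,0,0.06,0,0,0,35],[0,0,0.03,0,0,0,35],[0,0,0,0,0,0,35],[0,0,0,0,0,0,35],[0,0,0,0,0,0,35],[0,0,0,0,0,0,35],[0,0,0,0,0,0,35],[0,0,0,0,0,0,35]]]'
```

```text
time_s: 46.55
eef_pos: [479.4, 19.5, 78.6]
ee_rot: [0.0, 0.677, 0.736, -0.0]
force: [0.0, -0.2, -1.4]
grip_width: 0.508
grip_force: 25.9
```

```bash

python3 -m crank '[[[0,0,0.03,0,0,0,35],[0,0,0,0,0,0,35],[0,0,0,0,0,0,35],[0,0,0,0,0,0,35],[0,0,0,0,0,0,35],[0,0,0,0,0,0,35],[0,0,0,0,0,0,35],[0,0,0,0,0,0,35]]]'
```

```text
time_s: 47.35
eef_pos: [479.5, 19.5, 78.1]
ee_rot: [0.0, 0.677, 0.736, 0.0]
force: [-1.7, -0.4, 5.7]
grip_width: 0.507
grip_force: 26.3
```

Contact; release, rise, and head for the mill.

```bash

python3 -m crank '[[[0,0,-0.03,0,0,0,42],[0,0,0,0,0,0,48],[0,0,0,0,0,0,56],[0,0,0,0,0,0,75],[0,0,0,0,0,0,75],[0,0,-0.3,0,0,0,75],[0,0,-0.6,0,0,0,75],[0,0,-0.9,0,0,0,75]]]' >/dev/null
python3 -m crank '[[[0,0,-0.9,0,0,0,75],[0,0,-0.9,0,0,0,75],[0,0,-0.9,0,0,0,75],[0,0,-0.9,0,0,0,75],[0,0,-0.6,0,0,0,85],[0.9,0.26,0,0,0,0,85],[0.9,0.26,0,0,0,0,85],[0.9,0.26,0,0,0,0,85]]]' >/dev/null
python3 -m crank '[[[0.9,0.26,0,0,0,0,85],[0.9,0.26,0,0,0,0,85],[0.9,0.26,0,0,0,0,85],[0.9,0.26,0,0,0,0,85],[0.9,0.26,0,0,0,0,85],[0.9,0.26,0,0,0,0,85],[0.9,0.26,0,0,0,0,85],[0.9,0.26,0,0,0,0,85]]]' >/dev/null
python3 go.py 554.2 379.4 225 0.082
```

```text
at [530.329 273.049 229.133] turn units [ 0.003 -0.     0.002] shift(now) [4.161 1.301 0.166] shift(after turn) [4.162 1.3   0.165] F [-0.674 -0.329  0.002] gw 84.9075116340657 0.0 t 49.75
```

```bash

python3 -m crank '[[[0.9,0.28,0,0,0,0,85],[0.9,0.28,0,0,0,0,85],[0.9,0.28,0,0,0,0,85],[0.9,0.28,0,0,0,0,85],[0.56,0.18,0,0,0,0,85],[0,0,0,0,0,0,85],[0,0,0,0,0,0,85],[0,0,0,0,0,0,85]]]' >/dev/null
python3 go.py 554.4 379.7 132 0.082
python3 - <<'E'
from rig import *
import cv2,numpy as np
a=capture("scene");cv2.imwrite("pics/c11.png",cv2.resize(a[50:250,220:380],(480,600),interpolation=2))
E
```

```text
at [554.146 377.579 228.913] turn units [ 0.001  0.001 -0.003] shift(now) [0.084 0.017 3.877] shift(after turn) [0.084 0.017 3.877] F [ 0.211  0.513 -0.3  ] gw 84.94522852928229 0.0 t 50.55
```

View pics/c11.png

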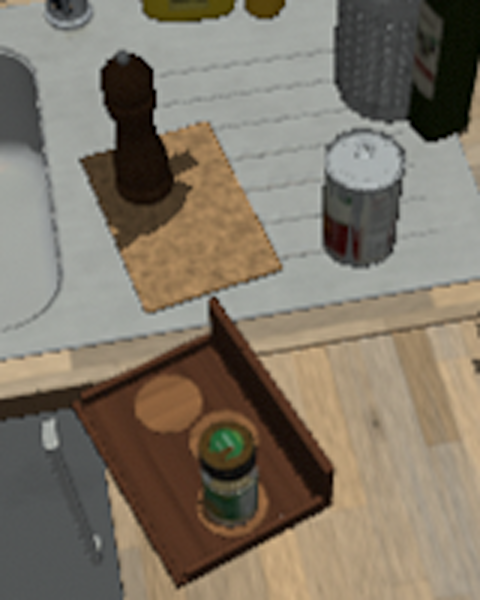

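The spice jar stands on its right seat (crop (230,510)) and the mill waits upright on the mat (knob (122,57)). Next I grasp the mill.

```bash

python3 -m crank '[[[0.08,0.02,0.5,0,0,0,85],[0,0,0.8,0,0,0,85],[0,0,0.8,0,0,0,85],[0,0,0.8,0,0,0,85],[0,0,0.6,0,0,0,85],[0,0,0.36,0,0,0,85],[0,0,0,0,0,0,85],[0,0,0,0,0,0,85]]]'
python3 -m crank '[[[0,0,0,0,0,0,40],[0,0,0,0,0,0,40],[0,0,0,0,0,0,40],[0,0,0,0,0,0,40],[0,0,0,0,0,0,40],[0,0,0,0,0,0,40],[0,0,0,0,0,0,40],[0,0,0,0,0,0,40]]]' 30
python3 -m crank '[[[0,0,-0.4,0,0,0,40],[0,0,-0.8,0,0,0,40],[0,0,-0.9,0,0,0,40],[0,0,-0.9,0,0,0,40],[0,0,-0.6,0,0,0,40],[0,0,0,0,0,0,40],[0,0,0,0,0,0,40],[0,0,0,0,0,0,40]]]'
python3 go.py 469.5 133.8 130 0.082
```

```text
time_s: 51.4
eef_pos: [554.7, 380.4, 132.5]
ee_rot: [0.0, 0.677, 0.736, 0.0]
force: [0.0, -0.1, 0.7]
grip_width: 0.993
grip_force: 0.0
time_s: 52.2
eef_pos: [554.7, 380.6, 133.0]
ee_rot: [0.0, 0.677, 0.736, 0.001]
force: [-0.9, -0.2, 6.1]
grip_width: 0.551
grip_force: 30.7
time_s: 53.0
eef_pos: [554.1, 380.2, 220.6]
ee_rot: [-0.0, 0.677, 0.736, -0.001]
force: [-0.3, -0.2, -1.8]
grip_width: 0.55
grip_force: 31.3
at [554.117 380.228 220.599] turn units [-0.016  0.006  0.001] shift(now) [-9.543 -4.174  3.642] shift(after turn) [-9.547 -4.181  3.624] F [-0.252 -0.244 -1.836] gw 46.98682793522995 31.29381803824799 t 53.0
```

```bash

python3 -m crank '[[[-0.5,-0.22,0,0,0,0,40],[-0.8,-0.35,0,0,0,0,40],[-0.9,-0.4,0,0,0,0,40],[-0.9,-0.4,0,0,0,0,40],[-0.9,-0.4,0,0,0,0,40],[-0.9,-0.4,0,0,0,0,40],[-0.9,-0.4,0,0,0,0,40],[-0.9,-0.4,0,0,0,0,40]]]' >/dev/null
python3 -m crank '[[[-0.9,-0.4,0,0,0,0,40],[-0.9,-0.4,0,0,0,0,40],[-0.6,-0.27,0,0,0,0,40],[-0.4,-0.15,0,0,0,0,40],[0,0,0,0,0,0,40],[0,0,0,0,0,0,40],[0,0,0,0,0,0,40],[0,0,0,0,0,0,40]]]'
python3 go.py 469.6 134.7 131 0.082
```

```text
time_s: 54.6
eef_pos: [469.7, 135.7, 221.9]
ee_rot: [-0.0, 0.677, 0.736, -0.0]
force: [0.3, -0.8, -1.1]
grip_width: 0.55
grip_force: 31.4
at [469.679 135.676 221.896] turn units [-0.001 -0.001  0.007] shift(now) [-0.039 -0.006  3.636] shift(after turn) [-0.039 -0.006  3.636] F [ 0.267 -0.753 -1.131] gw 46.9428707685274 31.43460110426531 t 54.6
```

```bash

python3 -m crank '[[[-0.04,0,0.5,0,0,0,40],[0,0,0.8,0,0,0,40],[0,0,0.8,0,0,0,40],[0,0,0.7,0,0,0,40],[0,0,0.4,0,0,0,40],[0,0,0.2,0,0,0,40],[0,0,0,0,0,0,40],[0,0,0,0,0,0,40]]]'
python3 -m crank '[[[0,0,0.06,0,0,0,40],[0,0,0.04,0,0,0,40],[0,0,0,0,0,0,40],[0,0,0,0,0,0,40],[0,0,0,0,0,0,40],[0,0,0,0,0,0,40],[0,0,0,0,0,0,40],[0,0,0,0,0,0,40]]]'
python3 go.py 469.6 134.7 131 0.082
```

```text
time_s: 55.4
eef_pos: [470.1, 134.2, 137.7]
ee_rot: [0.0, 0.677, 0.736, 0.0]
force: [0.3, -0.2, -1.5]
grip_width: 0.547
grip_force: 31.4
time_s: 56.2
eef_pos: [469.7, 134.1, 134.5]
ee_rot: [0.0, 0.677, 0.736, -0.0]
force: [-0.2, -1.5, -1.6]
grip_width: 0.546
grip_force: 31.4
at [469.696 134.126 134.543] turn units [0.    0.    0.001] shift(now) [ 0.023 -0.002  0.142] shift(after turn) [ 0.023 -0.002  0.142] F [-0.154 -1.48  -1.567] gw 46.650491657171536 31.436288931654417 t 56.2
```

```bash

python3 -m crank '[[[0,0,0.08,0,0,0,40],[0,0,0.03,0,0,0,40],[0,0,0,0,0,0,40],[0,0,0,0,0,0,40],[0,0,0,0,0,0,40],[0,0,0,0,0,0,40],[0,0,0,0,0,0,40],[0,0,0,0,0,0,40]]]'
python3 -m crank '[[[0,0,0.03,0,0,0,40],[0,0,0,0,0,0,40],[0,0,0,0,0,0,40],[0,0,0,0,0,0,40],[0,0,0,0,0,0,40],[0,0,0,0,0,0,40],[0,0,0,0,0,0,40],[0,0,0,0,0,0,40]]]'
```

```text
time_s: 57.0
eef_pos: [469.7, 134.1, 131.8]
ee_rot: [0.0, 0.677, 0.736, 0.0]
force: [0.2, -0.4, -2.9]
grip_width: 0.548
grip_force: 31.4
time_s: 57.8
eef_pos: [469.7, 134.1, 131.1]
ee_rot: [0.0, 0.677, 0.736, 0.0]
force: [-0.0, 0.1, -0.0]
grip_width: 0.552
grip_force: 31.5
```

```bash

python3 -m crank '[[[0,0,0.03,0,0,0,40],[0,0,0,0,0,0,40],[0,0,0,0,0,0,40],[0,0,0,0,0,0,40],[0,0,0,0,0,0,40],[0,0,0,0,0,0,40],[0,0,0,0,0,0,40],[0,0,0,0,0,0,40]]]'
python3 -m crank '[[[0,0,-0.02,0,0,0,48],[0,0,0,0,0,0,52],[0,0,0,0,0,0,60],[0,0,0,0,0,0,85],[0,0,0,0,0,0,85],[0,0,0,0,0,0,85],[0,0,-0.3,0,0,0,85],[0,0,-0.6,0,0,0,85]]]'
python3 -m crank '[[[0,0,-0.8,0,0,0,85],[0,0,-0.9,0,0,0,85],[0,0,-0.9,0,0,0,85],[0,0,-0.9,0,0,0,85],[0,0,0,0,0,0,85],[0.9,-0.6,0,0,0,0,85],[0.9,-0.6,0,0,0,0,85],[0.9,-0.6,0,0,0,0,85]]]'
python3 -m crank '[[[0.9,-0.6,0,0,0,0,85],[0.9,-0.6,0,0,0,0,85],[0.9,-0.6,0,0,0,0,85],[0.9,-0.6,0,0,0,0,85],[0.9,-0.6,0,0,0,0,85],[0,0,0,0,0,0,85],[0,0,0,0,0,0,85],[0,0,0,0,0,0,85]]]'
python3 - <<'E'
from rig import *
import cv2,numpy as np
a=capture("scene");b=capture("top")
cv2.imwrite("pics/c12.png",np.hstack([cv2.resize(a[130:400,230:380],(330,594),interpolation=2),cv2.resize(b[150:290,270:470],(460,594),interpolation=2)]))
E
```

```text
time_s: 58.6
eef_pos: [469.9, 134.2, 131.0]
ee_rot: [0.0, 0.677, 0.736, 0.0]
force: [-2.1, -0.7, 5.3]
grip_width: 0.548
grip_force: 32.0
time_s: 59.4
eef_pos: [469.2, 134.1, 153.3]
ee_rot: [-0.001, 0.677, 0.736, -0.001]
force: [0.6, 0.7, 0.2]
grip_width: 0.998
grip_force: 0.0
time_s: 60.2
eef_pos: [418.4, 198.2, 240.2]
ee_rot: [-0.0, 0.678, 0.735, -0.0]
force: [1.0, 0.6, -0.1]
grip_width: 0.995
grip_force: 0.0
time_s: 61.0
eef_pos: [335.6, 303.2, 240.5]
ee_rot: [-0.0, 0.678, 0.735, -0.0]
force: [-0.2, -1.2, -0.5]
grip_width: 0.995
grip_force: 0.0
```

View pics/c12.png

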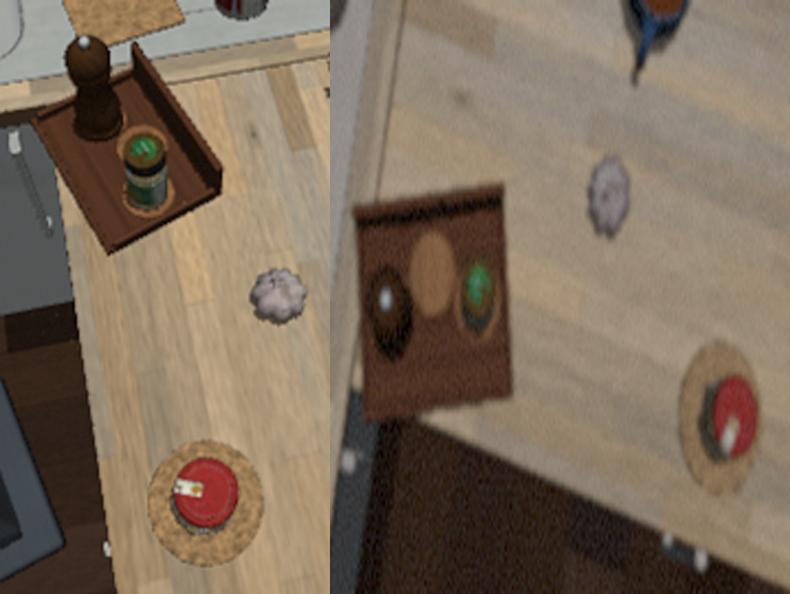

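The mill and spice jar stand on their seats, the honey is centred on the coaster, the garlic and mug look undisturbed, and the arm is clear. I hand in.

```bash
python3 -c "
from rig import *
print(finish_job())"
```

```text
the job is handed in; nothing more can be done
None
```

The job is handed in at about 61 s of the 136 s allowed: the honey stands upright about 2 mm from the coaster's middle, and the mill and spice jar are back on their own seats, their release poses within about 1 mm of the original grasp; the final pictures showed nothing knocked over and the garlic and mug undisturbed (tin barely in frame), but no verdict came back.

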